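# Ease the book press by one turn

### The arm

A 6-joint arm with a two-finger parallel gripper is mounted at the origin on the work surface. World frame = base frame: x ahead of the robot, y to its left, z up, the work surface at z = 0. Lengths are in m, angles in rad, forces in N, time in s.
With the tool pointing down it reaches from about 0.425 to 0.95 m from the base axis. Payload 3.5 kg.
Tool frame: the origin (TCP) lies between the finger pads; the fingertips stand r.nose_length ahead of it and the grasp point (between the pads) lies 3 mm ahead of it (r.nose_length is the distance from the TCP to the fingertips, in m); z points along the fingers, y is the line along which they close (so a half turn about z gives the same grasp; the last joint's range is limited). The gripper opens to 85 mm and grips with 20 to 120 N. Pads are 22 mm wide; open, the fingers measure 114 mm over their backs; the gripper's body (76 mm by 85 mm) begins 54 mm behind the grasp point. The pads swing forward as they close: fully open they stand 13 mm farther back than shut.
Start: joints at [-1.474, 0.286, 1.577, -0, 1.279, -0.15], TCP at [0.165, -0.655, 0.253] pointing down, gripper open.
Joint ranges: [-2.77, 2.77], [-0.9, 2.22], [0.21, 2.48], [-1.53, 4.67], [0.24, 2.81], [-2.84, 2.84]. Speed limits (rad/s): [2.79, 2.79, 3.14, 3.14, 3.14, 3.14].

### API

Orientations are given as a rotation vector (axis times angle).
In Python, from cell import r, cams, close_job gives the robot as it stands.
- The arm moves only by the tool send_rows, never from a script. Its argument "motion" is text: rows parted by semicolons, each of 7 numbers parted by spaces: the shift along the tool's x, y, z normalised to -1 to 1, where 1 is 120 mm, then the turn, a rotation vector about the tool's x, y, z normalised to -1 to 1, where 1 is 90 degrees, then the opening, from 0 (shut) to 1 (fully open). A call has exactly 5 rows; each row is the pose to reach, as a shift and turn from the pose commanded when the call began, along the tool's axes at that moment; what a row does not reach only later rows make up. A row lasts 1/10 s, in which the tool goes at most 50 mm and 8.59 degrees, less where a joint would pass 70% of its speed; a pose out of reach is approached as far as the arm can. A call with a number of a shift or a turn outside -1 to 1 is refused whole. A call with a gripper value outside its range is refused whole. The fingers move at their own pace and stop on an object; "newtons" is the grip in N (left out, the last holds). Time passes only in rows, so rows that repeat a pose let the fingers close, or fill a call up. It gives the time, the measured TCP pose, the force, the opening and the grip force at its end, in the units of the state.
- r.state(): the state, without advancing time (a new reading comes with each control period).
- cams.capture(name): name is "scene" or "top" or "wrist"; returns a dict with "frame" (480x640x3 uint8, red, green, blue), "K" (3x3 intrinsics, pixels), "R" (3x3) and "t" (3): a world point X has camera coordinates R X + t. Camera axes: x right, y down, z forward; pixel columns grow to the right and rows downward; lengths in m; the calibration is good to about 2 mm. A picture is of the moment at which its call begins. There is no depth.
- close_job(): hands the job in; it is judged then, once.
The state is a dict: "clock": time; "q": joint angles; "qd": joint speeds; "joint_torque": joint torques, N m; "position": TCP position; "orientation": TCP orientation; "contact_force": force on the tool from outside, world axes, zero at the start; "moment": the same for the moment, N m; "gripper_width": finger opening in m; "grip_force": force on a finger pad.
Only numpy, scipy, OpenCV 4.12 (cv2) and the standard library are available. Lean on these libraries where they do the work, as an engineer would, in place of code of your own. Each camera call takes 0.05 s, during which the arm holds its last target. There are 200 camera calls.

### The job

The mended register has had its time under full pressure in the bench book press. Ease the press by exactly one full turn of its hand wheel, anticlockwise seen from above, until the wheel's upright handle stands again over the spot where it started: push the wheel round gently by that handle with the fingertips or the outside of the fingers, gripping nothing, and neither stop short nor run on past one turn. Leave the register and the things standing beside the press where they are, and finish with the hand clear of everything.

Things in the scene. Friction and masses are not known exactly. Their poses are not given: they have to be found in the camera images.
- wheel_hub (a point): Top centre of the steel nut on the hub of the press's hand wheel, on the wheel's vertical axis. The wheel is a dark grey cast-iron rim of 187 mm outside diameter (rim bar 17 mm thick) with four flat spokes, lying level on top of the press; it stands about 245 mm above the desk at this point, and the rim's top lies 17 mm below it. The wheel climbs 8 mm per turn with its screw. Nothing of the press reaches higher than the wheel
- grip_mid (a point): Middle of the wheel's upright wooden handle, 32 mm below its top and 32 mm above its foot: a smooth round grip 64 mm tall, 22 mm across at the foot, 27 mm at the middle, standing on the rim at the end of one spoke with its axis 85 mm from the wheel's axis. It revolves freely on its own pin. Its middle lies about 18 mm above wheel_hub; above the rim there is free room all round it
- wheel (a joint): Angle of the hand wheel in rad: 0 at the start, growing anticlockwise seen from above (which raises the platen); one full turn is 6.283. It cannot turn back below 0 because the platen sits on the register; it can turn on for three turns. The screw's friction resists with about 0.25 N m (3 N at the handle) and the wheel stops within a degree or two when it is no longer pushed
- grip: The same wooden handle as a body; origin on its axis at its foot, z up. It turns about z as the handle revolves
- press: Bench book press bolted to the desk: dark bed 210 x 290 x 20 mm, two steel columns, cross-beam with its top 176 mm and column nuts to 196 mm above the desk; origin at the centre of the bed's underside, directly below the wheel's axis; z up, the columns stand along its y axis
- register_mid (a point): Centre of the bound register lying on the press's bed under the platen: 150 x 200 x 45 mm, dark red boards
- stamp_mid (a point): Middle of a wooden hand stamp standing on the desk: foot 60 x 34 mm, 75 mm tall
- ink_mid (a point): Middle of a round amber ink jar with black cap standing on the desk: 56 mm across, 62 mm tall
- weight_mid (a point): Middle of a brass paperweight with a small knob standing on the desk: 54 mm across, 55 mm tall

How it is judged:
By the outcome, as a careful person would: the job done as asked, in the order asked, and still so for the second after the job is handed in, with the robot touching nothing.
It also fails if it takes over 64 s, if anything falls off the work surface, if the arm or the gripper's body presses on something with over 40 N, if the wrist force passes 120 N, or if a joint passes its speed limit or range.

## Working session

There is one attempt and no reset: what is moved stays moved. The work goes in short steps, Python scripts to look and compute and a tool call to move; the robot and the scene stay as the last step left them, time stands still between calls to the robot, and variables do not carry over. Pictures are saved under pics/ and viewed, at most 10 in all, crops included, and the job is handed in when it is done.

Besides the shell and the picture viewer there is one more tool, called after "Request:" as name(argument=value, ...) on one line, values as JSON. send_rows: Moves the arm, as the interface text tells. Its arguments: {"type":"object","properties":{"motion":{"type":"string"},"newtons":{"type":"number"}},"required":["motion"]}

```bash
mkdir -p pics; python3 - <<'E'
from cell import r,cams
import cv2,numpy as np
s=r.state();print(s['clock'],s['position'],s['orientation'],r.nose_length,s['gripper_width'])
for n in("scene","top"):
    c=cams.capture(n);cv2.imwrite(f'pics/{n}0.png',c['frame'][:,:,::-1]);print(n,c['K'].tolist(),(-c['R'].T@c['t']).round(3),c['R'].round(3).tolist())
E
```

```text
0.0 [ 0.16488963 -0.65393776  0.2519427 ] [-3.11536116e+00 -3.86468599e-01 -7.83791452e-05] 0.022 0.08501743896100615
scene [[446.5105632111823, 0.0, 325.20320288573913], [0.0, 446.5105632111823, 232.97668347228986], [0.0, 0.0, 1.0]] [1.142 0.106 0.884] [[-0.105, 0.994, 0.011], [0.805, 0.091, -0.586], [-0.584, -0.053, -0.81]]
top [[447.7841604957652, 0.0, 322.1404573912637], [0.0, 447.7841604957652, 243.46626429962137], [0.0, 0.0, 1.0]] [0.53  0.063 0.986] [[0.022, -1.0, 0.016], [-0.994, -0.023, -0.102], [0.103, -0.014, -0.995]]
```

View pics/scene0.png

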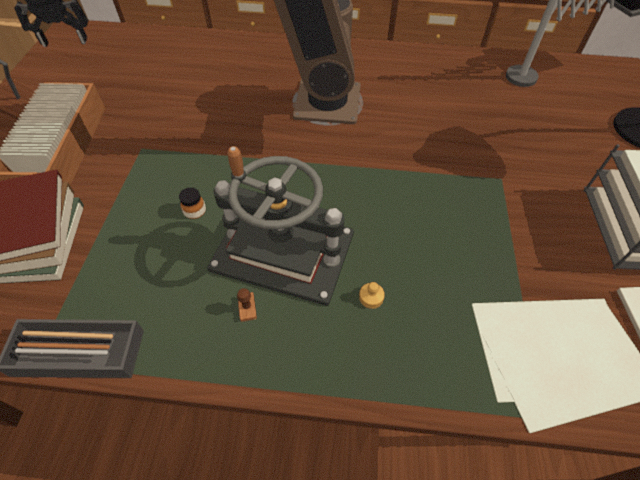

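View pics/top0.png

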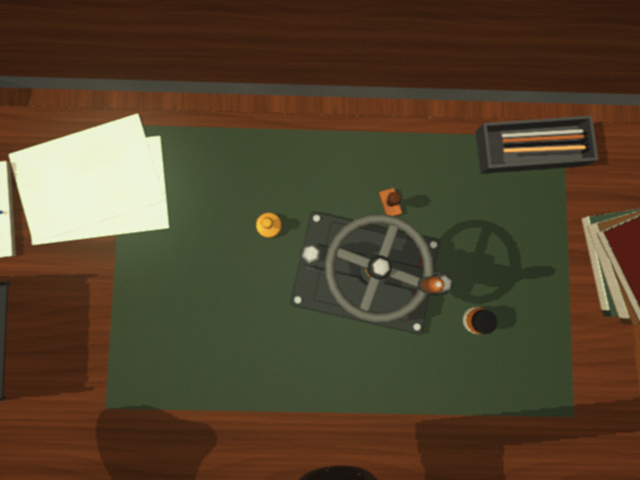

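The scene view shows the hub nut near (276,186) and the handle near (235,160). The top view shows the hub near (380,267) and the handle near (432,284).

```bash
cat >h.py <<'E'
from cell import r,cams
import cv2,numpy as np
def ray(c,p):
    d=c['R'].T@np.linalg.inv(c['K'])@[p[0],p[1],1.]
    return -c['R'].T@c['t'],d
def onz(c,p,z):
    o,d=ray(c,p);return o+d*(z-o[2])/d[2]
def tri(a,p,b,q):
    A=[];B=[]
    for c,x in((a,p),(b,q)):
        o,d=ray(c,x);d/=np.linalg.norm(d);P=np.eye(3)-np.outer(d,d);A.append(P);B.append(P@o)
    return np.linalg.solve(sum(A),sum(B))
def blob(c,box,lo,hi):
    x0,y0,x1,y1=box
    h=cv2.cvtColor(c['frame'],cv2.COLOR_RGB2HSV)
    m=np.zeros(h.shape[:2],np.uint8);m[y0:y1,x0:x1]=cv2.inRange(h,lo,hi)[y0:y1,x0:x1]
    n,l,st,ce=cv2.connectedComponentsWithStats(m)
    if n<2:return None
    k=1+np.argmax(st[1:,4]);return ce[k],st[k],l==k
E
python3 - <<'E'
from h import *
S=cams.capture('scene');T=cams.capture('top')
for n,c,boxn,boxh in(('S',S,(262,174,292,204),(222,140,250,182)),('T',T,(365,252,396,282),(412,268,452,300))):
    print(n,'nut',blob(c,boxn,(0,0,100),(179,60,255))[:2],'grip',blob(c,boxh,(0,100,60),(25,255,255))[:2])
    x0,y0,x1,y1=(205,135,335,235) if n=='S' else(315,205,465,330)
    cv2.imwrite(f'pics/{n}1.png',cv2.resize(c['frame'][y0:y1,x0:x1,::-1],None,fx=5,fy=4.7 if 0 else 4.6,interpolation=2) if n=='S' else cv2.resize(c['frame'][y0:y1,x0:x1,::-1],None,fx=4.5,fy=4.5,interpolation=2))
print(onz(T,(380,267),.245),tri(S,(276,185),T,(380,266)))
E
```

```text
S nut (array([278.18614719, 181.72727273]), array([268, 174,  24,  18, 231], dtype=int32)) grip (array([235.98563218, 153.91235632]), array([222, 140,  28,  36, 696], dtype=int32))
T nut (array([380.35294118, 266.56108597]), array([372, 258,  17,  18, 221], dtype=int32)) grip (array([432.02758621, 284.31724138]), array([421, 276,  23,  17, 290], dtype=int32))
[ 0.5694687  -0.04422195  0.245     ] [ 0.5714699  -0.04403944  0.2363267 ]
```

View pics/T1.png

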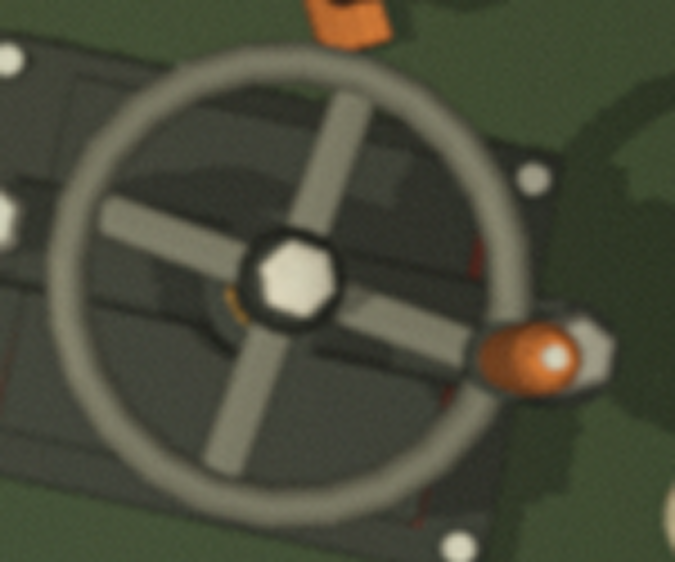

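View pics/S1.png

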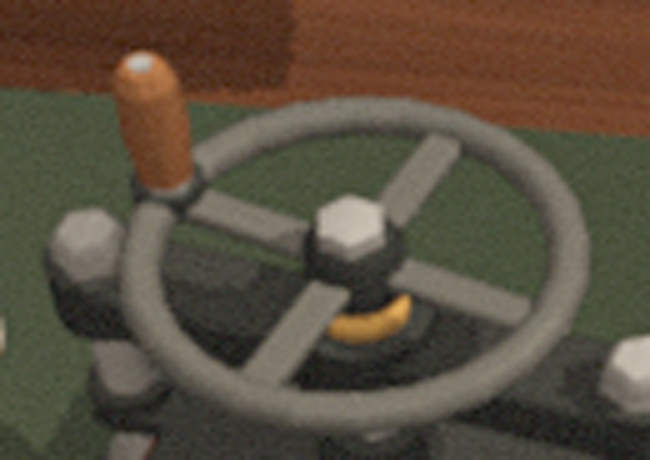

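Top crop: nut at full-frame (381.2,266.8), pin on top of the handle at (438.3,284.3). Scene crop: nut at (275,183), handle pin at (232.8,148.5).

```bash
python3 - <<'E'
from h import *
S=cams.capture('scene');T=cams.capture('top')
H=tri(S,(275,183.0),T,(381,266.7));G=tri(S,(232.8,148.5),T,(438.1,284.2))
print(H,G)
for z in(.24,.245):
  h=onz(T,(381,266.7),z);g=onz(T,(438.1,284.2),z+.05);d=(g-h)[:2];print(h,g,np.hypot(*d),np.degrees(np.arctan2(d[1],d[0])))
print(np.hypot(*h[:2]))
print('S',onz(S,(275,183.),.245),onz(S,(232.8,148.5),.295))
R=cv2.Rodrigues(r.state()['orientation'])[0];print(R.round(3))
E
```

```text
[ 0.57015112 -0.04551778  0.24036589] [ 0.54218638 -0.12597091  0.29555395]
[ 0.5702735  -0.04661396  0.24      ] [ 0.54238365 -0.12839223  0.29      ] 0.08640329286983252 -108.83154835187645
[ 0.57000336 -0.04587863  0.245     ] [ 0.54229458 -0.12701618  0.295     ] 0.08573843939127677 -108.85523224710353
0.5718467282799519
S [ 0.57430891 -0.043377    0.245     ] [ 0.54176223 -0.12526867  0.295     ]
[[ 0.97   0.244 -0.   ]
 [ 0.244 -0.97   0.001]
 [ 0.    -0.001 -1.   ]]
```

Hub is at about (0.570,-0.0455,0.245). The handle is at -109°, and the heights and the 85 mm radius check out. I'll rise, shut the fingers into a post, and yaw -33° so that tool x is tangential and tool y is radial at the handle.

Request:
send_rows(motion="0 0 -0.3 0 0 0.09 0; 0 0 -0.6 0 0 0.18 0; 0 0 -0.85 0 0 0.27 0; 0 0 -0.85 0 0 0.368 0; 0 0 -0.85 0 0 0.368 0", newtons=20)

```text
clock: 0.8
position: [0.165, -0.6549, 0.3571]
orientation: [3.096, -0.518, 0.001]
contact_force: [-0.5, 0.3, -0.1]
gripper_width: 0.0126
grip_force: 0.0
```

```bash
cat >w.py <<'E'
from h import *
H=np.array([.570,-.0455]);a=np.radians(-109)
Y=np.array([np.cos(a),np.sin(a)]);X=np.array([-Y[1],Y[0]])
def where():
    s=r.state();R=cv2.Rodrigues(s['orientation'])[0];p=s['position'];d=p[:2]-H
    x,y=d@X,d@Y
    print('t',round(s['clock'],2),'p',p.round(4),'wheel xy mm',round(x*1e3,1),round(y*1e3,1),'ang',round(np.degrees(np.arctan2(x,y))%360,1),'F',np.round(s['contact_force'],1),'w',round(s['gripper_width'],4))
    print('yaw err of tool x vs X deg',np.degrees(np.arctan2(R[1,0],R[0,0])-np.arctan2(X[1],X[0])).round(2),'q',s['q'].round(2))
    return R,p
E
python3 - <<'E'
from w import *
R,p=where()
def go(ang,rad=85,z=.36):
    b=np.radians(ang);P=np.r_[H+rad/1e3*(np.sin(b)*X+np.cos(b)*Y),z];print(ang,(R.T@(P-p)/.12).round(3))
go(-40)
E
```

```text
t 0.8 p [ 0.165  -0.6549  0.3571] wheel xy mm -184.6 708.0 ang 345.4 F [-0.5  0.3 -0.1] w 0.0126
yaw err of tool x vs X deg 0.02 q [-1.47  0.23  1.46  0.    1.45  0.43]
-40 [ 1.085 -5.357 -0.037]
```

Request:
send_rows(motion="0.04 -0.2 0 0 0 0 0; 0.08 -0.4 0 0 0 0 0; 0.12 -0.6 0 0 0 0 0; 0.16 -0.8 0 0 0 0 0; 0.2 -1 0 0 0 0 0")

```text
clock: 1.3
position: [0.2269, -0.5474, 0.3535]
orientation: [-3.097, 0.512, 0.002]
contact_force: [-0.3, 0.2, 0.7]
gripper_width: -0.0002
grip_force: 0.0
```

Request:
send_rows(motion="0.04 -0.2 0 0 0 0 0; 0.08 -0.4 0 0 0 0 0; 0.12 -0.6 0 0 0 0 0; 0.16 -0.8 0 0 0 0 0; 0.2 -1 0 0 0 0 0")

```text
clock: 1.8
position: [0.2886, -0.4418, 0.3537]
orientation: [-3.097, 0.512, 0.002]
contact_force: [0.3, -0.2, -0.0]
gripper_width: 0.0003
grip_force: 0.0
```

Request:
send_rows(motion="0.04 -0.2 0 0 0 0 0; 0.08 -0.4 0 0 0 0 0; 0.12 -0.6 0 0 0 0 0; 0.16 -0.8 0 0 0 0 0; 0.2 -1 0 0 0 0 0")

```text
clock: 2.3
position: [0.3502, -0.3362, 0.3537]
orientation: [-3.098, 0.512, 0.003]
contact_force: [-0.1, -0.6, -0.6]
gripper_width: -0.0
grip_force: 0.0
```

Request:
send_rows(motion="0.04 -0.2 0 0 0 0 0; 0.08 -0.4 0 0 0 0 0; 0.12 -0.6 0 0 0 0 0; 0.16 -0.8 0 0 0 0 0; 0.2 -1 0 0 0 0 0")

```text
clock: 2.8
position: [0.4118, -0.2305, 0.3538]
orientation: [-3.098, 0.512, 0.003]
contact_force: [0.5, 0.0, -0.8]
gripper_width: -0.0001
grip_force: 0.0
```

Request:
send_rows(motion="0.04 -0.2 0 0 0 0 0; 0.08 -0.4 0 0 0 0 0; 0.12 -0.6 0 0 0 0 0; 0.16 -0.8 0 0 0 0 0; 0.2 -1 0 0 0 0 0")

```text
clock: 3.3
position: [0.4735, -0.125, 0.3538]
orientation: [-3.099, 0.512, 0.004]
contact_force: [0.7, -0.3, -0.4]
gripper_width: 0.0001
grip_force: 0.0
```

Request:
send_rows(motion="0.04 -0.1 0 0 0 0 0; 0.085 -0.2 0 0 0 0 0; 0.085 -0.36 0 0 0 0 0; 0.085 -0.36 0 0 0 0 0; 0.085 -0.36 0 0 0 0 0")

```text
clock: 3.8
position: [0.4972, -0.0889, 0.3549]
orientation: [3.098, -0.516, -0.001]
contact_force: [0.3, 0.2, 0.8]
gripper_width: 0.0004
grip_force: 0.0
```

```bash
python3 - <<'E'
from w import *
R,p=where()
for n in('scene','top'):
    cv2.imwrite('pics/a_%s.png'%n,cams.capture(n)['frame'][100:360,140:520,::-1])
a=cv2.imread('pics/a_scene.png');b=cv2.imread('pics/a_top.png');cv2.imwrite('pics/a.png',np.hstack([a,b]))
E
```

```text
t 3.8 p [ 0.4972 -0.0889  0.3549] wheel xy mm -54.7 64.7 ang 319.8 F [0.3 0.2 0.8] w 0.0004
yaw err of tool x vs X deg 0.08 q [-0.38 -0.16  1.86 -0.    1.44  1.52]
```

View pics/a.png

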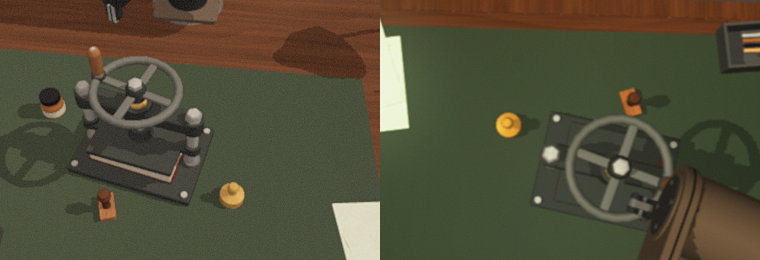

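The scene view shows the fingers near (253,115), up and behind the handle. The top view shows the hand at full-frame (405,305), over the rim on the trailing side. Next I'll descend.

Request:
send_rows(motion="0 0 0.15 0 0 0 0; 0 0 0.3 0 0 0 0; 0 0 0.45 0 0 0 0; 0 0 0.6 0 0 0 0; 0 0 0.6 0 0 0 0")

```text
clock: 4.4
position: [0.4956, -0.0889, 0.2802]
orientation: [-3.097, 0.519, 0.009]
contact_force: [0.3, -0.5, -0.5]
gripper_width: 0.0001
grip_force: 0.0
```

```bash
python3 - <<'E'
from w import *
R,p=where()
S=cams.capture('scene')
def pj(P):
    c=S['R']@P+S['t'];u=S['K']@c;return (u[:2]/u[2]).round(1)
for d in(.022,.035):print('tip',d,pj(p-[0,0,d]))
cv2.imwrite('pics/b.png',cv2.resize(S['frame'][90:240,195:345,::-1],None,fx=4,fy=4,interpolation=2))
# circle table: commanded shifts between post angles at 85 mm
for a0 in range(-40,330,30):
    o=[]
    for k in range(1,6):
        f=lambda g:85/120*np.array([np.sin(np.radians(g)),np.cos(np.radians(g))])
        o.append(' '.join('%.2f'%v for v in f(a0+6*k)-f(a0)))
    print(a0,'; '.join(o))
E
```

```text
t 4.4 p [ 0.4956 -0.0889  0.2802] wheel xy mm -56.2 65.3 ang 319.3 F [ 0.3 -0.5 -0.5] w 0.0001
yaw err of tool x vs X deg -0.04 q [-0.38 -0.12  1.96 -0.    1.31  1.52]
tip 0.022 [258.7 147.5]
tip 0.035 [259.4 152.3]
-40 0.06 0.04; 0.12 0.08; 0.19 0.11; 0.26 0.14; 0.33 0.15
-10 0.07 0.01; 0.15 0.01; 0.22 0.00; 0.29 -0.01; 0.37 -0.03
20 0.07 -0.03; 0.13 -0.06; 0.19 -0.11; 0.25 -0.16; 0.30 -0.21
50 0.04 -0.06; 0.08 -0.12; 0.11 -0.19; 0.14 -0.26; 0.15 -0.33
80 0.01 -0.07; 0.01 -0.15; 0.00 -0.22; -0.01 -0.29; -0.03 -0.37
110 -0.03 -0.07; -0.06 -0.13; -0.11 -0.19; -0.16 -0.25; -0.21 -0.30
140 -0.06 -0.04; -0.12 -0.08; -0.19 -0.11; -0.26 -0.14; -0.33 -0.15
170 -0.07 -0.01; -0.15 -0.01; -0.22 -0.00; -0.29 0.01; -0.37 0.03
200 -0.07 0.03; -0.13 0.06; -0.19 0.11; -0.25 0.16; -0.30 0.21
230 -0.04 0.06; -0.08 0.12; -0.11 0.19; -0.14 0.26; -0.15 0.33
260 -0.01 0.07; -0.01 0.15; -0.00 0.22; 0.01 0.29; 0.03 0.37
290 0.03 0.07; 0.06 0.13; 0.11 0.19; 0.16 0.25; 0.21 0.30
320 0.06 0.04; 0.12 0.08; 0.19 0.11; 0.26 0.14; 0.33 0.15
```

View pics/b.png

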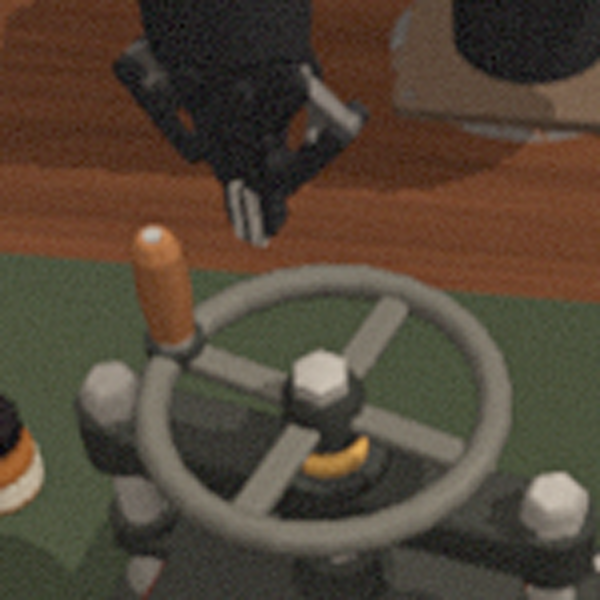

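The closed fingertips are at about (259,150), consistent with a tip some 22–28 mm ahead of the TCP, on the trailing side of the handle with clearance. I'll make contact slowly and rise about 12 mm, so that only the fingertips push.

Request:
send_rows(motion="0.06 0.04 -0.02 0 0 0 0; 0.12 0.08 -0.04 0 0 0 0; 0.15 0.09 -0.05 0 0 0 0; 0.18 0.11 -0.05 0 0 0 0; 0.21 0.12 -0.05 0 0 0 0")

```text
clock: 4.95
position: [0.5168, -0.1109, 0.2897]
orientation: [3.098, -0.518, 0.001]
contact_force: [0.5, -0.6, -0.3]
gripper_width: -0.0003
grip_force: 0.0
```

Request:
send_rows(motion="0.02 0.01 0 0 0 0 0; 0.05 0.02 -0.01 0 0 0 0; 0.07 0.02 -0.02 0 0 0 0; 0.1 0.03 -0.03 0 0 0 0; 0.12 0.03 -0.03 0 0 0 0")

```text
clock: 5.45
position: [0.5284, -0.1184, 0.2921]
orientation: [-3.098, 0.518, 0.004]
contact_force: [-3.9, 1.3, -1.0]
gripper_width: 0.0002
grip_force: 1.8
```

```bash
python3 - <<'E'
from w import *
where()
S=cams.capture('scene')
cv2.imwrite('pics/c.png',cv2.resize(S['frame'][90:240,195:345,::-1],None,fx=3,fy=3,interpolation=2))
E
```

```text
t 5.45 p [ 0.5284 -0.1184  0.2921] wheel xy mm -15.6 82.4 ang 349.3 F [-3.9  1.3 -1. ] w 0.0002
yaw err of tool x vs X deg 0.03 q [-0.41 -0.04  1.86 -0.    1.32  1.49]
```

View pics/c.png

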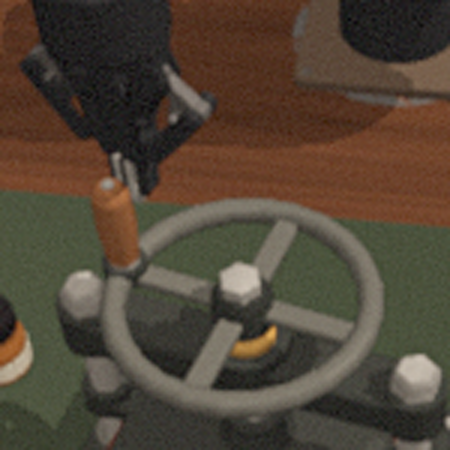

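The fingertips touch the handle at crop (120,190). The force is 4 N and purely tangential, so I'll carry on round the circle.

Request:
send_rows(motion="0.07 0.01 0 0 0 0 0; 0.15 0.01 0 0 0 0 0; 0.22 0 0 0 0 0 0; 0.29 -0.01 0 0 0 0 0; 0.37 -0.03 0 0 0 0 0")

```text
clock: 6.0
position: [0.5725, -0.1298, 0.2932]
orientation: [3.098, -0.518, -0.001]
contact_force: [-5.2, -0.3, -0.4]
gripper_width: -0.0
grip_force: 2.3
```

Request:
send_rows(motion="0.07 -0.03 0 0 0 0 0; 0.13 -0.06 0 0 0 0 0; 0.19 -0.11 0 0 0 0 0; 0.25 -0.16 0 0 0 0 0; 0.3 -0.21 0 0 0 0 0")

```text
clock: 6.5
position: [0.6153, -0.1179, 0.2938]
orientation: [3.097, -0.518, 0.003]
contact_force: [-3.6, -1.7, 1.5]
gripper_width: 0.0002
grip_force: 2.2
```

Request:
send_rows(motion="0.04 -0.06 0 0 0 0 0; 0.08 -0.12 0 0 0 0 0; 0.11 -0.19 0 0 0 0 0; 0.14 -0.26 0 0 0 0 0; 0.15 -0.33 0 0 0 0 0")

```text
clock: 7.0
position: [0.6452, -0.0857, 0.2938]
orientation: [3.098, -0.518, 0.004]
contact_force: [-0.7, -4.7, 3.7]
gripper_width: -0.0
grip_force: 2.3
```

```bash
python3 -c "
from w import *
where()"
```

```text
t 7.0 p [ 0.6452 -0.0857  0.2938] wheel xy mm 84.2 13.5 ang 80.9 F [-0.7 -4.7  3.7] w -0.0
yaw err of tool x vs X deg 0.02 q [-0.29  0.21  1.6  -0.    1.33  1.61]
```

Request:
send_rows(motion="0.01 -0.07 -0.01 0 0 0 0; 0.01 -0.15 -0.02 0 0 0 0; 0 -0.22 -0.03 0 0 0 0; -0.01 -0.29 -0.04 0 0 0 0; -0.03 -0.37 -0.04 0 0 0 0")

```text
clock: 7.5
position: [0.6555, -0.0421, 0.2971]
orientation: [-3.098, 0.518, -0.001]
contact_force: [1.4, -4.4, -2.5]
gripper_width: 0.0001
grip_force: 1.9
```

Request:
send_rows(motion="-0.03 -0.07 0 0 0 0 0; -0.06 -0.13 0 0 0 0 0; -0.11 -0.19 0 0 0 0 0; -0.16 -0.25 0 0 0 0 0; -0.21 -0.3 0 0 0 0 0")

```text
clock: 8.0
position: [0.6431, 0.0005, 0.2984]
orientation: [-3.098, 0.518, -0.003]
contact_force: [2.8, -2.5, -0.6]
gripper_width: -0.0001
grip_force: 2.0
```

Request:
send_rows(motion="-0.06 -0.04 0 0 0 0 0; -0.12 -0.08 0 0 0 0 0; -0.19 -0.11 0 0 0 0 0; -0.26 -0.14 0 0 0 0 0; -0.33 -0.15 0 0 0 0 0")

```text
clock: 8.5
position: [0.6112, 0.0301, 0.2987]
orientation: [-3.098, 0.517, -0.003]
contact_force: [5.2, -2.2, 2.5]
gripper_width: 0.0002
grip_force: 2.2
```

```bash
python3 -c "
from w import *
where()"
```

```text
t 8.5 p [0.6112 0.0301 0.2987] wheel xy mm 14.4 -84.9 ang 170.4 F [ 5.2 -2.2  2.5] w 0.0002
yaw err of tool x vs X deg 0.04 q [-0.12  0.12  1.69  0.    1.33  1.78]
```

Request:
send_rows(motion="-0.07 -0.01 0 0 0 0 0; -0.15 -0.01 0 0 0 0 0; -0.22 0 0 0 0 0 0; -0.29 0.01 0 0 0 0 0; -0.37 0.03 0 0 0 0 0")

```text
clock: 9.0
position: [0.5677, 0.0411, 0.298]
orientation: [-3.097, 0.518, -0.0]
contact_force: [3.7, 1.8, 2.8]
gripper_width: 0.0004
grip_force: 2.1
```

Request:
send_rows(motion="-0.07 0.03 0 0 0 0 0; -0.13 0.06 0 0 0 0 0; -0.19 0.11 0 0 0 0 0; -0.25 0.16 0 0 0 0 0; -0.3 0.21 0 0 0 0 0")

```text
clock: 9.5
position: [0.525, 0.0286, 0.2975]
orientation: [-3.097, 0.518, 0.002]
contact_force: [3.6, 2.3, 3.6]
gripper_width: 0.0002
grip_force: 2.1
```

Request:
send_rows(motion="-0.04 0.06 0 0 0 0 0; -0.08 0.12 0 0 0 0 0; -0.11 0.19 0 0 0 0 0; -0.14 0.26 0 0 0 0 0; -0.15 0.33 0 0 0 0 0")

```text
clock: 10.0
position: [0.4953, -0.0036, 0.2974]
orientation: [-3.098, 0.518, 0.002]
contact_force: [2.2, 4.0, 3.0]
gripper_width: -0.0001
grip_force: 2.2
```

Request:
send_rows(motion="-0.01 0.07 0 0 0 0 0; -0.01 0.15 0 0 0 0 0; 0 0.22 0 0 0 0 0; 0.01 0.29 0 0 0 0 0; 0.03 0.37 0 0 0 0 0")

```text
clock: 10.5
position: [0.4845, -0.0469, 0.2975]
orientation: [-3.098, 0.518, 0.003]
contact_force: [-0.9, 4.0, 3.7]
gripper_width: -0.0001
grip_force: 2.2
```

```bash
python3 -c "
from w import *
where()
S=cams.capture('scene')
cv2.imwrite('pics/d.png',cv2.resize(S['frame'][60:240,165:345,::-1],None,fx=3,fy=3,interpolation=2))"
```

```text
t 10.5 p [ 0.4845 -0.0469  0.2975] wheel xy mm -80.4 29.2 ang 290.0 F [-0.9  4.   3.7] w -0.0001
yaw err of tool x vs X deg 0.03 q [-0.31 -0.17  1.97 -0.    1.34  1.6 ]
```

View pics/d.png

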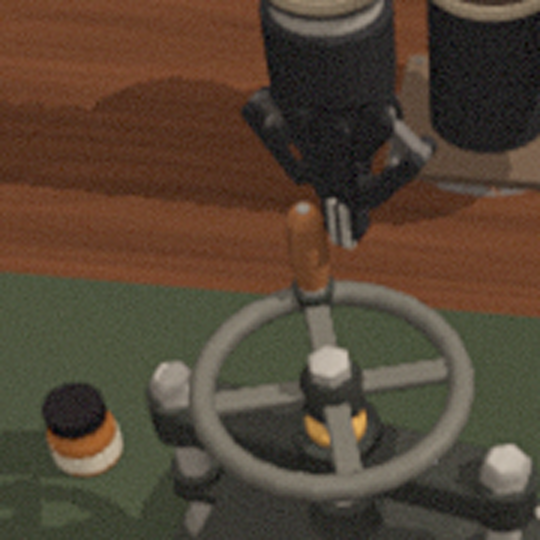

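The handle pin is at full-frame (266,129), at roughly 310°, with the fingertips behind it. I'll carry on slowly to a post angle of about 335° and then measure.

Request:
send_rows(motion="0.03 0.07 0 0 0 0 0; 0.06 0.13 0 0 0 0 0; 0.11 0.19 0 0 0 0 0; 0.16 0.25 0 0 0 0 0; 0.21 0.3 0 0 0 0 0")

```text
clock: 11.05
position: [0.4973, -0.0892, 0.2974]
orientation: [-3.098, 0.518, 0.001]
contact_force: [-3.2, 3.8, 2.6]
gripper_width: 0.0001
grip_force: 2.3
```

Request:
send_rows(motion="0.03 0.02 0 0 0 0 0; 0.06 0.04 0 0 0 0 0; 0.09 0.06 0 0 0 0 0; 0.13 0.08 0 0 0 0 0; 0.16 0.1 0 0 0 0 0")

```text
clock: 11.55
position: [0.5117, -0.1066, 0.2977]
orientation: [3.098, -0.517, -0.001]
contact_force: [-3.1, 2.8, 1.8]
gripper_width: -0.0003
grip_force: 1.9
```

```bash
cat >m.py <<'E'
from w import *
def pj(S,P):
    u=S['K']@(S['R']@P+S['t']);return u[:2]/u[2]
where()
S=cams.capture('scene')
im0=cv2.imread('pics/scene0.png')[:,:,::-1]
# grip mask axis: fit line of orange pixels; reference from start picture
def foot(im):
    b=blob({'frame':np.ascontiguousarray(im)},(215,125,275,185),(3,90,60),(16,255,255))
    g=im.astype(float);return b
P0=onz(S,(232.8,148.5),.295)
# model anchored on the start picture: rotate pin about hub, climb 8mm/turn
Hs=onz(S,(275,183.),.245)[:2];v=P0[:2]-Hs;v*=.085/np.linalg.norm(v)
off=np.array([232.8,148.5])-pj(S,np.r_[Hs+v,.295])
for d in(-20,-15,-10,-5,0,5):
    c,s=np.cos(np.radians(d)),np.sin(np.radians(d))
    print(d,(pj(S,np.r_[Hs+np.array([[c,-s],[s,c]])@v,.295+.008*(1+d/360)])+off).round(1))
n=len(__import__('glob').glob('pics/m*.png'))
z=lambda im:cv2.resize(np.ascontiguousarray(im[110:210,205:305,::-1]),None,fx=6 if 0 else 4,fy=4,interpolation=2)
cv2.imwrite(f'pics/m{n}.png',np.hstack([z(im0),z(S['frame'])]))
E
python3 m.py
```

```text
t 11.55 p [ 0.5117 -0.1066  0.2977] wheel xy mm -35.3 76.8 ang 335.3 F [-3.1  2.8  1.8] w -0.0003
yaw err of tool x vs X deg 0.04 q [-0.4  -0.09  1.9  -0.    1.33  1.5 ]
-20 [243.2 137. ]
-15 [240.1 138.8]
-10 [237.2 140.8]
-5 [234.6 143. ]
0 [232.1 145.3]
5 [230.  147.8]
```

View pics/m0.png

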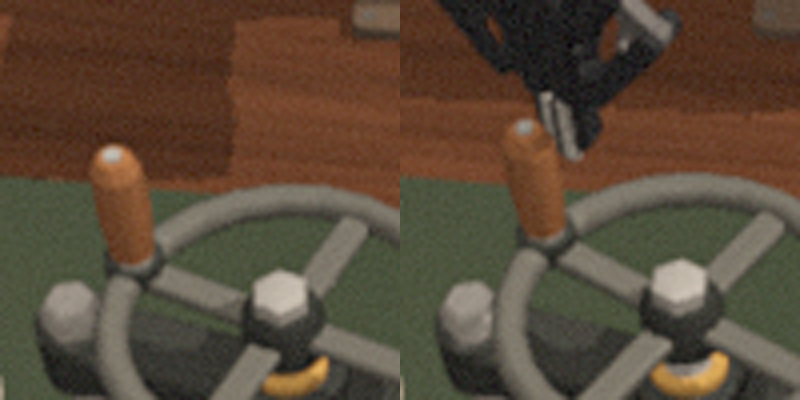

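The handle pin is now at about (235.8,141.8), roughly 8° short. I'll nudge most of the way, back off and measure without the arm in view.

Request:
send_rows(motion="0.02 0.01 0 0 0 0 0; 0.04 0.02 0 0 0 0 0; 0.06 0.03 0 0 0 0 0; 0.075 0.03 0 0 0 0 0; 0.075 0.03 0 0 0 0 0")

```text
clock: 12.1
position: [0.5191, -0.113, 0.2977]
orientation: [3.098, -0.518, 0.001]
contact_force: [-1.6, 0.5, 1.2]
gripper_width: -0.0001
grip_force: 1.2
```

Request:
send_rows(motion="-0.15 -0.05 0 0 0 0 0; -0.3 -0.1 0 0 0 0 0; -0.6 -0.2 0 0 0 0 0; -0.8 -0.2 -0.2 0 0 0 0; -0.8 -0.2 -0.4 0 0 0 0")

```text
clock: 12.6
position: [0.4344, -0.0577, 0.3454]
orientation: [3.099, -0.516, 0.001]
contact_force: [-0.2, -0.6, 0.1]
gripper_width: -0.0001
grip_force: 0.0
```

```bash
python3 m.py; python3 - <<'E'
from h import *
ims={'0':cv2.imread('pics/top0.png')[:,:,::-1],'1':cams.capture('top')['frame']}
out=[]
for k,im in ims.items():
    c={'frame':np.ascontiguousarray(im)}
    for n,b in(('nut',blob(c,(365,250,396,284),(0,0,130),(179,70,255))),('grip',blob(c,(405,262,460,305),(0,130,60),(20,255,255)))):print(k,n,b and b[:2])
    out.append(cv2.resize(np.ascontiguousarray(im[240:310,360:460,::-1]),None,fx=4,fy=4,interpolation=2))
a=np.hstack(out);m=cv2.imread('pics/m1.png');cv2.imwrite('pics/e.png',np.vstack([a,m[:320]]))
E
```

```text
t 12.6 p [ 0.4344 -0.0577  0.3454] wheel xy mm -124.3 55.7 ang 294.1 F [-0.2 -0.6  0.1] w -0.0001
yaw err of tool x vs X deg 0.08 q [-0.36 -0.32  2.01 -0.    1.45  1.54]
-20 [243.2 137. ]
-15 [240.1 138.8]
-10 [237.2 140.8]
-5 [234.6 143. ]
0 [232.1 145.3]
5 [230.  147.8]
0 nut (array([380.39795918, 266.55612245]), array([373, 259,  16,  16, 196], dtype=int32))
0 grip (array([431.84765625, 284.44921875]), array([422, 276,  22,  17, 256], dtype=int32))
1 nut (array([381.15736041, 266.27411168]), array([374, 258,  16,  17, 197], dtype=int32))
1 grip (array([432.69776119, 285.96268657]), array([422, 278,  23,  17, 268], dtype=int32))
```

View pics/e.png

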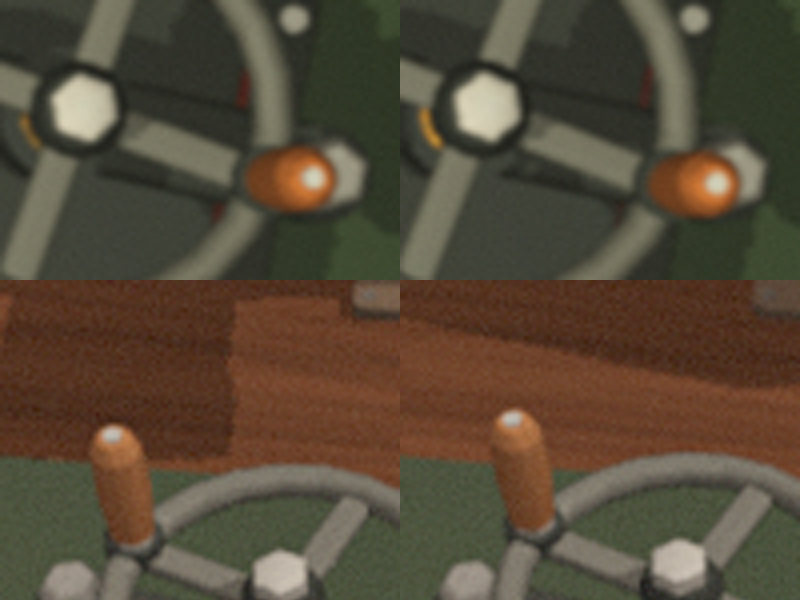

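The top view shows the handle about 1–1.5 px short of the start position. I'll allow for the 8 mm climb and work out the remaining angle.

```bash
python3 - <<'E'
from h import *
T=cams.capture('top')
def pj(P):
    u=T['K']@(T['R']@P+T['t']);return u[:2]/u[2]
H=np.array([.570,-.0455])
def m(phi,z):return pj(np.r_[H+.085*np.array([np.cos(phi),np.sin(phi)]),z])
a=np.radians(-109)
print('nut climb',pj(np.r_[H,.253])-pj(np.r_[H,.245]))
for d in(-4,-3,-2,-1,0):
    b=a+np.radians(d);print(d,'blob shift exp',(m(b,.273)-m(a,.265)).round(2),'pin',(m(b,.303)-m(a,.295)).round(2))
# several captures, sub-pixel pin and grip
g=[];p=[]
for im in[cv2.imread('pics/top0.png')[:,:,::-1]]+[cams.capture('top')['frame'] for _ in range(6)]:
    c={'frame':np.ascontiguousarray(im)}
    g.append(blob(c,(405,262,460,305),(0,130,60),(20,255,255))[0])
    sub=im[276:296,430:446].astype(float);w=np.clip(sub[:,:,2]-90,0,None);yy,xx=np.mgrid[276:296,430:446]
    n,l,st,ce=cv2.connectedComponentsWithStats((w>0).astype(np.uint8));
    k=[i for i in range(1,n) if 3<st[i,4]<30];p.append([(round(ce[i][0]+430,1),round(ce[i][1]+276,1),st[i,4]) for i in k])
print(np.round(g,2).tolist());print(p)
E
```

```text
nut climb [ 0.71559115 -0.24739379]
-4 blob shift exp [-0.01  3.41] pin [0.06 3.56]
-3 blob shift exp [0.35 2.55] pin [0.42 2.66]
-2 blob shift exp [0.68 1.69] pin [0.78 1.76]
-1 blob shift exp [1.01 0.82] pin [1.11 0.85]
0 blob shift exp [ 1.31 -0.06] pin [ 1.43 -0.06]
[[431.85, 284.45], [432.71, 285.91], [432.67, 285.9], [432.7, 285.91], [432.77, 285.93], [432.71, 285.91], [432.74, 285.96]]
[[], [(np.float64(443.9), np.float64(279.9), np.int32(29))], [(np.float64(443.9), np.float64(279.9), np.int32(29))], [(np.float64(443.9), np.float64(279.9), np.int32(29))], [(np.float64(443.9), np.float64(279.9), np.int32(29))], [], []]
```

About 1.7° (2.5 mm) remains. I'll go back to the handle and push it that last bit slowly.

Request:
send_rows(motion="0 0 0.2 0 0 0 0; 0.1 0 0.4 0 0 0 0; 0.3 0.1 0.4 0 0 0 0; 0.5 0.15 0.4 0 0 0 0; 0.7 0.18 0.4 0 0 0 0")

```text
clock: 13.55
position: [0.5088, -0.1071, 0.2964]
orientation: [-3.098, 0.519, 0.003]
contact_force: [0.0, 0.0, 0.7]
gripper_width: 0.0001
grip_force: 0.0
```

Request:
send_rows(motion="0.04 0.01 0 0 0 0 0; 0.07 0.02 0 0 0 0 0; 0.09 0.02 0 0 0 0 0; 0.105 0.02 0 0 0 0 0; 0.12 0.02 0 0 0 0 0")

```text
clock: 14.05
position: [0.5199, -0.1126, 0.2976]
orientation: [-3.098, 0.517, 0.005]
contact_force: [-4.2, 1.7, 2.9]
gripper_width: 0.0004
grip_force: 2.1
```

Request:
send_rows(motion="0 0 0 0 0 0 0; -0.1 -0.03 0 0 0 0 0; -0.3 -0.1 0 0 0 0 0; -0.6 -0.2 -0.1 0 0 0 0; -0.82 -0.2 -0.4 0 0 0 0")

```text
clock: 14.55
position: [0.4328, -0.0565, 0.342]
orientation: [-3.097, 0.516, 0.011]
contact_force: [0.1, 0.1, 0.1]
gripper_width: 0.0001
grip_force: 0.0
```

```bash
python3 - <<'E'
from w import *
where()
for _ in range(3):
    print(blob(cams.capture('top'),(405,262,460,305),(0,130,60),(20,255,255))[0]-[431.85,284.45])
E
```

```text
t 14.55 p [ 0.4328 -0.0565  0.342 ] wheel xy mm -126.1 55.0 ang 293.6 F [0.1 0.1 0.1] w 0.0001
yaw err of tool x vs X deg 0.09 q [-0.36 -0.32  2.01  0.    1.45  1.54]
[1.067603   0.88333333]
[1.07105263 0.94849624]
[1.05225564 0.93721805]
```

Request:
send_rows(motion="0 0 0.2 0 0 0 0; 0.1 0 0.4 0 0 0 0; 0.3 0.1 0.4 0 0 0 0; 0.5 0.15 0.4 0 0 0 0; 0.7 0.18 0.4 0 0 0 0")

```text
clock: 15.2
position: [0.5087, -0.107, 0.2962]
orientation: [-3.098, 0.519, 0.001]
contact_force: [0.9, -0.0, 0.1]
gripper_width: 0.0002
grip_force: 0.0
```

Request:
send_rows(motion="0.06 0.01 0 0 0 0 0; 0.09 0.02 0 0 0 0 0; 0.11 0.02 0 0 0 0 0; 0.12 0.02 0 0 0 0 0; 0.13 0.02 0 0 0 0 0")

```text
clock: 15.7
position: [0.5209, -0.1129, 0.2972]
orientation: [-3.098, 0.517, 0.006]
contact_force: [-3.7, 1.1, -0.3]
gripper_width: -0.0003
grip_force: 2.0
```

Request:
send_rows(motion="0 0 0 0 0 0 0; -0.1 -0.03 0 0 0 0 0; -0.3 -0.1 0 0 0 0 0; -0.6 -0.2 -0.1 0 0 0 0; -0.83 -0.2 -0.4 0 0 0 0")

```text
clock: 16.2
position: [0.4332, -0.0566, 0.3425]
orientation: [-3.097, 0.516, 0.009]
contact_force: [0.4, -1.2, 0.4]
gripper_width: -0.0001
grip_force: 0.0
```

```bash
python3 - <<'E'
from w import *
where()
for _ in range(3):
    print(blob(cams.capture('top'),(405,262,460,305),(0,130,60),(20,255,255))[0]-[431.85,284.45])
E
```

```text
t 16.2 p [ 0.4332 -0.0566  0.3425] wheel xy mm -125.8 55.0 ang 293.6 F [ 0.4 -1.2  0.4] w -0.0001
yaw err of tool x vs X deg 0.09 q [-0.36 -0.32  2.01  0.    1.45  1.54]
[1.16149425 0.18601533]
[1.10769231 0.20384615]
[1.15       0.20637066]
```

The handle is within about 0.3° of one full turn. I'll lift the hand well clear and check the bystanders against the start picture.

Request:
send_rows(motion="-0.1 0 -0.2 0 0 0 0; -0.1 0 -0.4 0 0 0 0; -0.1 0 -0.5 0 0 0 0; -0.1 0 -0.5 0 0 0 0; -0.1 0 -0.5 0 0 0 0")

```text
clock: 16.85
position: [0.4246, -0.0548, 0.4045]
orientation: [-3.098, 0.518, 0.002]
contact_force: [-1.2, -0.6, -0.8]
gripper_width: -0.0001
grip_force: 0.0
```

```bash
python3 - <<'E'
from w import *
where()
S0={'frame':cv2.imread('pics/scene0.png')[:,:,::-1].copy()}
S1=cams.capture('scene')
for n,b in(('ink',(170,180,212,222)),('stamp',(230,285,262,325)),('weight',(352,275,392,312)),('register',(225,240,330,285))):
    print(n,[blob(c,b,(0,120,60),(30,255,255))[0].round(1).tolist() for c in(S0,S1)])
print(blob(cams.capture('top'),(405,262,460,305),(0,130,60),(20,255,255))[0]-[431.85,284.45])
E
```

```text
t 16.85 p [ 0.4246 -0.0548  0.4045] wheel xy mm -134.5 56.1 ang 292.7 F [-1.2 -0.6 -0.8] w -0.0001
yaw err of tool x vs X deg 0.02 q [-0.37 -0.36  1.94  0.    1.57  1.54]
ink [[192.8, 206.5], [192.9, 206.4]]
stamp [[246.2, 305.0], [246.2, 305.1]]
weight [[371.3, 294.9], [371.4, 295.1]]
register [[316.1, 268.7], [316.7, 267.4]]
[1.13461538 0.21153846]
```

```bash
python3 -c "
from cell import close_job
print(close_job())"
```

```text
the job is handed in; nothing more can be done
None
```

The press is eased by one full anticlockwise turn, with the handle about 0.3° from its starting spot by the top camera; the ink jar, stamp and paperweight have not moved, the register shows only a 1 px image change that I put down to shading, the hand is clear, and the job is handed in.

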